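# Unlock the biscuit press and hold its arm up

## Robot

A 6-joint arm with a two-finger parallel gripper is mounted at the origin on the work surface; the furniture and walls round the work are solid. World frame = base frame: x ahead of the robot, y to its left, z up, the work surface at z = 0. Lengths are in m, angles in rad, forces in N, time in s.
With the tool pointing down it reaches from about 0.325 to 0.775 m from the base axis. Payload 9.3 kg.
Tool frame: the origin (TCP) lies at the very end of the fingers, on their centre line; the grasp point (between the pads) lies 19 mm behind it; y points along the fingers, z is the direction in which the jaws open and shut, and the axes are right-handed (so a half turn about y gives the same grasp; the last joint's range is limited). The gripper opens to 85 mm and grips with 20 to 120 N. Pads are 22 mm wide; open, the fingers measure 114 mm over their backs; the gripper's body (76 mm by 85 mm) begins 54 mm behind the grasp point. The pads swing forward as they close: fully open they stand 13 mm farther back than shut.
Start: joints at [1.096, 0.259, 0.021, 1.334, 0, 1.418], TCP at [0.174, 0.522, 0.231] pointing down, gripper open.
Joint ranges: [-3.04, 3.04], [-0.91, 1.82], [-1.04, 1.36], [-1.92, 1.95], [-1.52, 1.45], [-3.14, 3.14]. Speed limits (rad/s): [2.22, 2.22, 2.79, 3.14, 3.14, 3.14].

## Interface

Orientations are given as a unit quaternion [w, x, y, z].
In Python, from bench import env gives the robot as it stands. The module is installed in compiled form; this text tells all that it offers.
- The arm moves only by the tool carry_out, never from a script. Its argument "rows" is a list that holds one entry, the list of rows, each a list of 7 numbers: the shift along the tool's x, y, z in mm, then the turn, a rotation vector about the tool's x, y, z in degrees, then the opening, from 0 (shut) to 1 (fully open). A call has 1 to 12 rows; each row shifts and turns the commanded pose from where the row before left it, along the tool's axes as they then stand; what a row does not reach is not made up. A row lasts 1/10 s, in which the tool goes at most 50 mm and 8.59 degrees, less where a joint would pass 70% of its speed; a pose out of reach is approached as far as the arm can. A call is refused whole if a number of a shift passes 50 or a number of a turn 8.59, either way. A call with a gripper value outside its range is refused whole. The fingers move at their own pace and stop on an object; the grip force is fixed at half the most. Time passes only in rows, so rows that do not move let the fingers close. It gives the time, the measured TCP pose, the force and the opening at its end, in the units of the state.
- env.get_state(): the state, without advancing time (a new reading comes with each control period).
- env.grab_frame(name): name is "side" or "top" or "wrist"; returns the picture (384x512x3 uint8, red, green, blue); there is no depth.
- env.camera_info(name): a dict with "intrinsics" (3x3 intrinsics, pixels), "k1" (the pictures are not rectified: a ray, as slopes to the right and down, at radius r is drawn at 1 + k1 r^2 times it, then the intrinsics apply), "extrinsics" (4x4, takes a point from world to camera coordinates). Camera axes: x right, y up, looking along -z (the intrinsics and any distortion apply to the point x, -y, -z); pixel columns grow to the right and rows downward; lengths in m; the calibration is good to about 2 mm. A picture is of the moment at which its call begins: read the wrist's pose just before it. camera_info takes no time and is no camera call; for the wrist camera it gives the pose at the moment of the call.
- env.sign_off(): hands the job in, once; it reports no verdict.
The state is a dict: "time": time; "joints": joint angles; "qvel": joint speeds; "tau": joint torques, N m; "tool_pos": TCP position; "ee_rot": TCP orientation; "wrist_force": force on the tool from outside, world axes, zero at the start; "wrist_torque": the same for the moment, N m; "grip_width": finger opening in m.
Only numpy, scipy, OpenCV 4.12 (cv2) and the standard library are available. Lean on these libraries where they do the work, as an engineer would, in place of code of your own. Each camera call takes 0.05 s, during which the arm holds its last target.

## Task

Open the small biscuit press so that the stamped biscuit can be taken out: take the push pin from its stand, press the recessed lock button on top of the press arm with it until the button is fully down (it stays down), and stand the pin back in its stand. Then pull the latch tab sideways away from the arm against its spring, lift the arm off the ball-headed stud and finish still holding it with the gripper, its latch end raised at least 6 cm and still. Leave the piping nozzle, the loose biscuit and the ring cutter lying about the press where they are.

Things in the scene. Friction and masses are not known exactly. Their poses are not given: they have to be found in the camera images.
- press: Bench biscuit press, bolted down. Grey base 250 x 130 mm, 18 mm high; origin at the centre of its underside on the table, z up. Its own +x points along the arm to the hinge end, its -x end carries the latch and the stud; the latch tab stands on its +y side. Ball-headed steel stud (head 28 mm wide, top 64 mm high) at x = -95 mm, y = 0. A biscuit lies on the bed under the arm at x = +10 mm.
- tongue: Aluminium press arm: beam 30 mm wide, top 86 mm high, ending in a round housing 48 mm across over the stud, 190 mm from its hinge; carries latch and lock button. Origin in the housing on the stud's axis, 75 mm above the table when shut; axes as the press's. Hinge along the press's y through x = +95 mm, z = 75 mm of the press, 0 to 1.2 rad up; falls shut when let go (about 3 N at the latch end).
- latch (a joint): Pull of the latch in m: 0 closed, 0.016 fully out. It slides along the press's +y, away from the arm; its spring resists with 4.5 N closed and 9 N fully out and shuts it again when let go. The bolt under the ball is free of it from about 8 mm. It is blocked after about 1 mm until the lock button is down. It rides on the arm, so the arm can be lifted by the pulled tab.
- latch_tab (a point): Centre of the grip of the upright steel latch tab: a flat plate 10 mm thick (along the press's y), 26 mm wide (along the press's x) and standing free 20 mm below and 17 mm above this point. With the arm shut and the latch closed it is at x = -95 mm, y = +72 mm, z = 108 mm of the press. It moves with latch and arm.
- lock (a joint): Travel of the lock button in m: 0 up (locked), 0.007 fully down (unlocked). Pushing takes 3.5 to 4 N against a light spring and a friction catch, which keeps the button where it was pushed; it must go fully down.
- lock_top (a point): Centre of the top of the lock button, a dark steel disc 13 mm across, 8 mm below the mouth of a round bore, 16 mm wide, in the top of the arm's housing. It moves down with the button; its travel ends 15 mm below the mouth.
- lock_mouth (a point): Centre of the mouth of the lock button's bore, on top of the housing; with the arm shut it is at x = -95 mm, y = 0, z = 105 mm of the press.
- stand: Fixed wooden block, 60 x 60 mm and 65 mm high, with one upright hole for the push pin in the middle of its top. Origin at the centre of its underside.
- stand_hole (a point): Centre of the mouth of the stand's hole, 65 mm above the table: 14 mm wide, chamfered by 3 mm, 62 mm deep.
- push_pin: Hand tool standing upright in the stand: steel pin 8 mm thick and 55 mm long, a round flange 26 mm across and 5 mm thick that rests on the stand's top, and above it a dark wooden grip 14 mm (its own x) by 24 mm (its own y), from 5 to 50 mm above the origin. Origin at the centre of the flange's underside, z up along the pin. 0.06 kg. Hold it with the grip between the fingers and point down.
- push_pin_tip (a point): The lower end of the push pin, 55 mm below its origin, tapered to 5 mm.
- nozzle: Steel piping nozzle standing on its wide end, 39 mm across and 50 mm high, a bystander; origin at the centre of its underside.
- ring_cutter: Small steel ring cutter, 51 mm across and 35 mm high, a bystander; origin at the centre of its underside.
- biscuit: Loose biscuit with jam on the table, 38 x 70 x 19 mm, a bystander; origin at the centre of its underside.
There are look-alikes about, which are no part of the job. Of the things like the push_pin, leave any that is orange; of the rest the smaller one is meant. There is more than one size of the stand; the one meant has the size given above.

How it is judged:
On the way, in this order (a step that is already met when the one before it is completed fails the run):
1. the lock button is pressed down with the tip of the push pin (value of joint lock above 0.0055 m and distance between push_pin_tip and lock_top below 0.012 m), for 0.05 s.
2. the push pin stands in its stand again, let go (distance between push_pin and stand_hole below 0.01 m and angle between push_pin's own z axis and vertical below 0.15 rad and contact force between push_pin and the fingers below 0.1 N), for 0.2 s.
3. the latch is pulled out with the arm still down (value of joint latch above 0.008 m and height (world z) of tongue below 0.087 m), for 0.05 s.
At the end, for the whole second after the job is handed in: The press arm is held by the fingers (more than 1 N on arm or latch), still (under 15 mm/s), its latch end raised by at least 56 mm (tongue origin over 131 mm high); the lock button is down (over 5.5 mm); the push pin stands in its stand within 10 mm and 0.15 rad, not propping the arm (height (world z) of tongue above 0.131 m and linear speed of tongue below 0.015 m/s and contact force between tongue and the fingers above 1 N and contact force between tongue and push_pin below 0.1 N and value of joint lock above 0.0055 m and distance between push_pin and stand_hole below 0.01 m and angle between push_pin's own z axis and vertical below 0.15 rad); the arm keeps its last pose, push and grip.
It fails at once if the piping nozzle, the ring cutter or the loose biscuit is shifted by more than 3 cm (distance of any of nozzle, ring_cutter, biscuit from where it was at the start of the episode above 0.03 m).
It also fails if it takes over 64 s, if anything falls off the work surface, if the arm or the gripper's body presses on something with over 40 N, if the wrist force passes 120 N, or if a joint passes its speed limit or range.

## Working session

There is one attempt and no reset: what is moved stays moved. The work goes in short steps, Python scripts to look and compute and a tool call to move; the robot and the scene stay as the last step left them, time stands still between calls to the robot, and variables do not carry over. Pictures are saved under pics/ and viewed, and the job is handed in when it is done.

Besides the shell and the picture viewer there is one more tool, called as name(argument=value, ...), one argument or row to a line, values as JSON. carry_out: Moves the arm, as the interface text tells. Its arguments: {"type":"object","properties":{"rows":{"type":"array","items":{"type":"array","items":{"type":"array","items":{"type":"number"}}}}},"required":["rows"]}

```bash
mkdir -p pics
cat > h.py <<'E'
import numpy as np,cv2
from bench import env
def save(n,fn):
    ci=env.camera_info(n); im=env.grab_frame(n); cv2.imwrite('pics/'+fn,im[:,:,::-1]); np.savez('pics/'+fn+'.npz',K=ci['intrinsics'],k1=ci['k1'],E=ci['extrinsics']); return im
def load(fn):
    d=np.load('pics/'+fn+'.npz'); return np.array(d['K']),float(d['k1']),np.array(d['E'])
def ray(fn,u,v):
    K,k1,E=load(fn)
    p=cv2.undistortPoints(np.array([[[u,v]]],float),K,np.array([k1,0,0,0.]))[0,0]
    R=E[:3,:3];o=-R.T@E[:3,3]
    d=R.T@np.array([p[0],-p[1],-1.]);return o,d/np.linalg.norm(d)
def onz(fn,u,v,z):
    o,d=ray(fn,u,v);return o+d*(z-o[2])/d[2]
def proj(fn,P):
    K,k1,E=load(fn);P=np.asarray(P,float).reshape(-1,3)
    c=P@E[:3,:3].T+E[:3,3];c=c*[1,-1,-1]
    return cv2.projectPoints(c,np.zeros(3),np.zeros(3),K,np.array([k1,0,0,0.]))[0][:,0]
def tri(a,b):
    (o1,d1),(o2,d2)=ray(*a),ray(*b)
    A=np.c_[d1,-d2];s=np.linalg.lstsq(A,o2-o1,rcond=None)[0]
    p,q=o1+s[0]*d1,o2+s[1]*d2
    return (p+q)/2,np.linalg.norm(p-q)
E
python3 - <<'E'
from h import *
np.set_printoptions(precision=4,suppress=True)
for n in ['side','top','wrist']:
    save(n,n+'0.png'); K,k1,E=load(n+'0.png'); print(n,K.tolist(),k1,(-E[:3,:3].T@E[:3,3]))
for k,v in env.get_state().items(): print(k,np.round(v,4))
E
```

```text
side [[377.7978873594254, 0.0, 254.87644892340592], [0.0, 377.7978873594254, 184.7639234901161], [0.0, 0.0, 1.0]] 0.01843382597721773 [ 0.1439 -0.6141  0.5393]
top [[433.29114476933387, 0.0, 253.85305743626674], [0.0, 433.29114476933387, 195.55417867192764], [0.0, 0.0, 1.0]] -0.06128581458204251 [0.3495 0.0269 1.1494]
wrist [[342.54935200070935, 0.0, 261.32928259464177], [0.0, 342.54935200070935, 194.29513904995773], [0.0, 0.0, 1.0]] -0.037037476610971794 [0.1001 0.5465 0.3732]
time 0.15
joints [1.0964 0.2591 0.021  1.3337 0.     1.4182]
qvel [-0.0012 -0.0018  0.0017 -0.0009 -0.0013 -0.0003]
tau [  0.0017 -55.5976  34.4662   0.0114  -0.0002  -0.    ]
tool_pos [0.1738 0.5216 0.2308]
ee_rot [-0.6976  0.6983 -0.1134  0.1132]
wrist_force [ 0.4802 -0.6731 -0.1765]
wrist_torque [-0.0069 -0.0413 -0.0188]
grip_width 0.0851
```

View pics/top0.png

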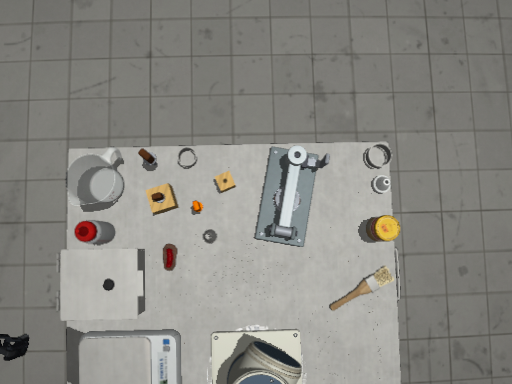

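View pics/side0.png

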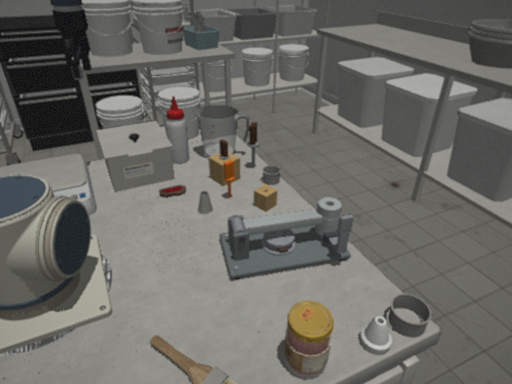

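View pics/wrist0.png

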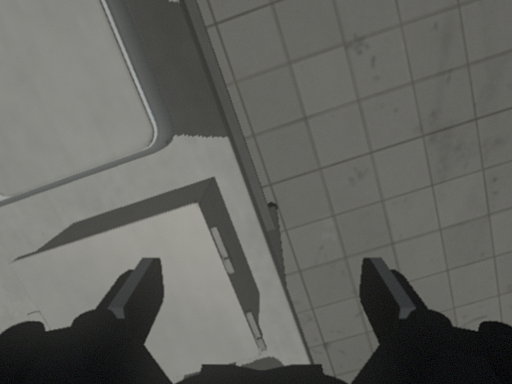

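Run:
```python
from h import *
a=cv2.imread('pics/top0.png');b=cv2.imread('pics/side0.png')
cv2.imwrite('pics/t1.png',cv2.resize(a[140:280,60:240],None,fx=4.4,fy=4.2,interpolation=cv2.INTER_CUBIC))
cv2.imwrite('pics/t2.png',cv2.resize(a[135:255,240:400],None,fx=5,fy=5,interpolation=cv2.INTER_CUBIC))
cv2.imwrite('pics/s1.png',cv2.resize(b[100:220,140:300],None,fx=5,fy=5,interpolation=cv2.INTER_CUBIC))
cv2.imwrite('pics/s2.png',cv2.resize(b[180:290,210:370],None,fx=5,fy=5,interpolation=cv2.INTER_CUBIC))
```

```text
(no output)
```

View pics/t1.png

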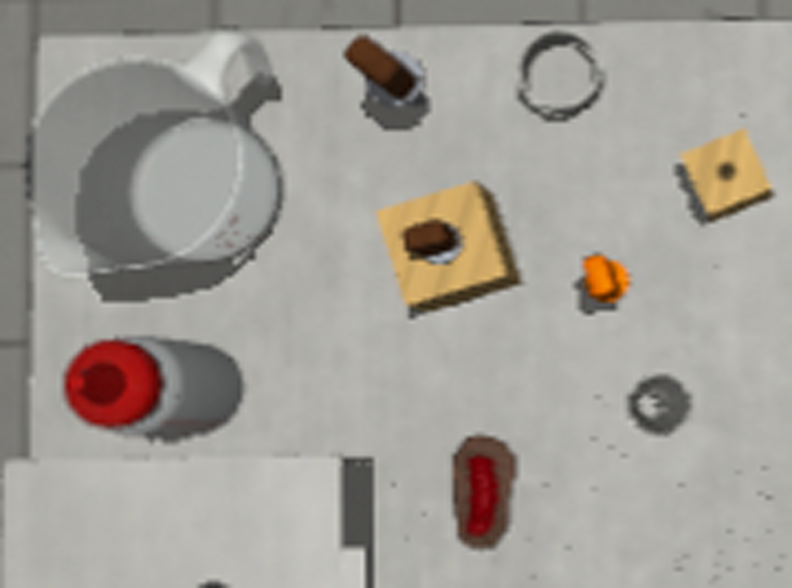

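View pics/t2.png

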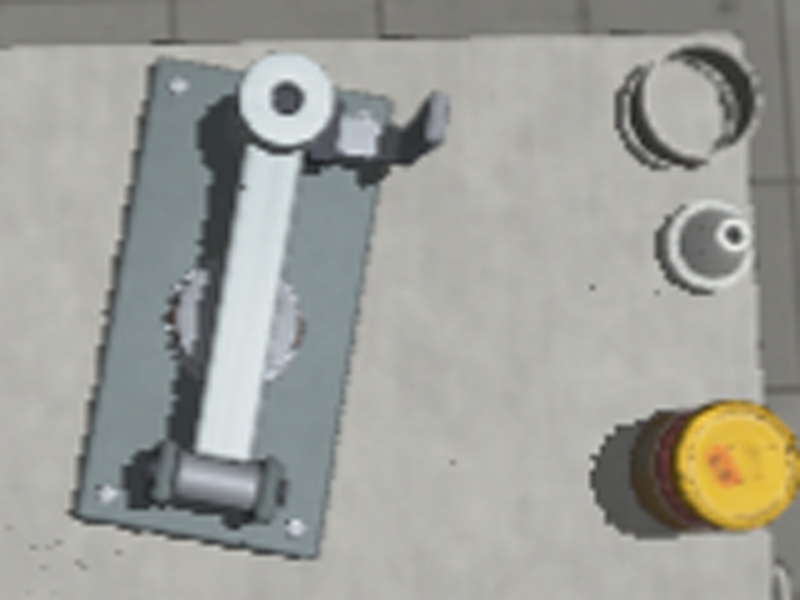

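View pics/s1.png

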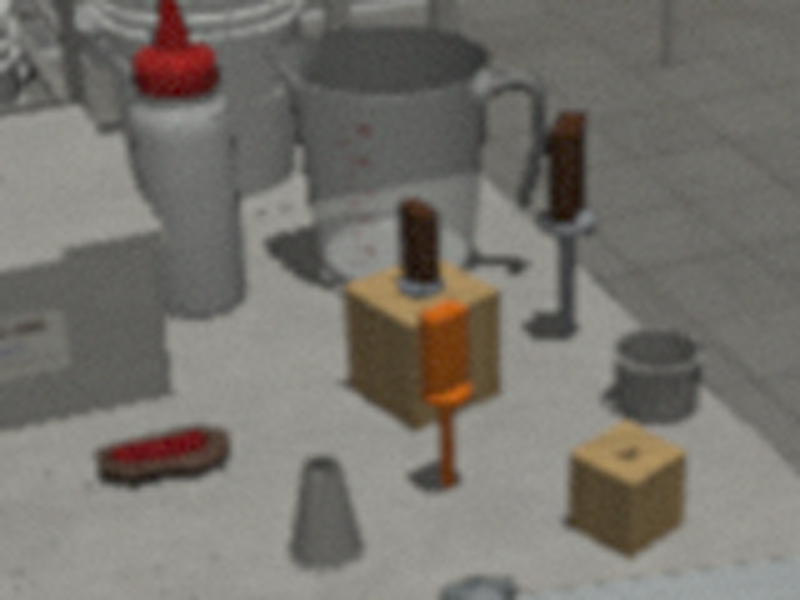

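View pics/s2.png

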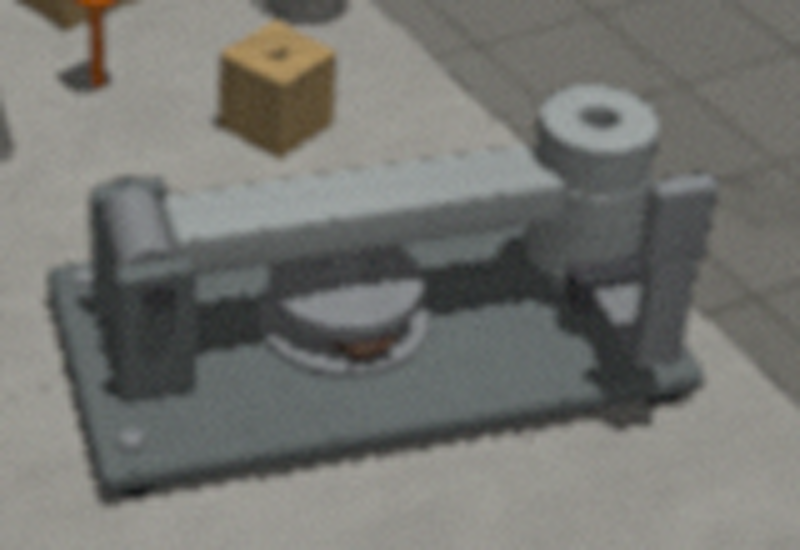

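Run:
```python
from h import *
np.set_printoptions(precision=4,suppress=True)
t=lambda x,y:((x+.5)/4.4-.5+60,(y+.5)/4.2-.5+140)
t2=lambda x,y:((x+.5)/5-.5+240,(y+.5)/5-.5+135)
s1=lambda x,y:((x+.5)/5-.5+140,(y+.5)/5-.5+100)
s2=lambda x,y:((x+.5)/5-.5+210,(y+.5)/5-.5+180)
T,S='top0.png','side0.png'
c=[onz(T,*t(*p),.065)[:2] for p in [(378,212),(475,182),(508,280),(410,304)]];print('stand',np.array(c),np.mean(c,0),[np.linalg.norm(c[i]-c[i-1]) for i in range(4)])
c=[onz(S,*s1(*p),.065)[:2] for p in [(346,290),(425,327),(498,292),(430,262)]];print('standS',np.array(c),np.mean(c,0),[np.linalg.norm(c[i]-c[i-1]) for i in range(4)])
print('mouth tri',tri((T,*t2(287,97)),(S,*s2(600,117))))
print('mouth onz',onz(T,*t2(287,97),.105),onz(S,*s2(600,117),.105))
print('tab top',tri((T,*t2(440,97)),(S,*s2(687,183))), onz(T,*t2(437,105),.125))
b=np.array([onz(T,*t2(*p),.018) for p in [(155,57),(78,515),(317,556),(393,100)]]);print('base',b,b.mean(0),[np.linalg.norm(b[i]-b[i-1]) for i in range(4)])
d=b[1]-b[0];print('yaw',np.degrees(np.arctan2(d[1],d[0])),np.degrees(np.arctan2(*(b[2]-b[3])[[1,0]])))
print('pin top',tri((T,*t(427,237)),(S,*s1(420,207))))
for n,p in dict(noz1=(658,405),bis=(484,490),ring=(560,78),orange=(605,280),tall=(380,65)).items(): print(n,onz(T,*t(*p),0.03))
print(onz(T,*t2(705,245),.0),onz(T,*t2(690,105),.0))
```

```text
stand [[0.48   0.2672]
 [0.4968 0.2117]
 [0.4374 0.1933]
 [0.4244 0.2491]] [0.4597 0.2303] [np.float64(0.058444012965092156), np.float64(0.058002443252814465), np.float64(0.062130687294883455), np.float64(0.05729942874747548)]
standS [[0.427  0.2454]
 [0.4501 0.1898]
 [0.5    0.2095]
 [0.4802 0.2573]] [0.4643 0.2255] [np.float64(0.05449013006940965), np.float64(0.06022202869442898), np.float64(0.05361815150006873), np.float64(0.05180235659285746)]
mouth tri (array([ 0.5569, -0.1132,  0.1044]), np.float64(0.003032082840459211))
mouth onz [ 0.5554 -0.1123  0.105 ] [ 0.5579 -0.1142  0.105 ]
tab top (array([ 0.5485, -0.1833,  0.1219]), np.float64(0.0047454401959128815)) [ 0.5461 -0.1823  0.125 ]
base [[ 0.5957 -0.0542  0.018 ]
 [ 0.3543 -0.0065  0.018 ]
 [ 0.3295 -0.1305  0.018 ]
 [ 0.5698 -0.1807  0.018 ]] [ 0.4623 -0.093   0.018 ] [np.float64(0.12904742302563552), np.float64(0.24611299248812146), np.float64(0.126475644034048), np.float64(0.2454602855007317)]
yaw 168.82086880769714 168.22126444165863
pin top (array([0.4617, 0.2287, 0.114 ]), np.float64(0.005495558202418521))
noz1 [0.3614 0.112  0.03  ]
bis [0.3123 0.214  0.03  ]
ring [0.5656 0.1668 0.03  ]
orange [0.4388 0.1418 0.03  ]
tall [0.5764 0.2737 0.03  ]
[ 0.4902 -0.351   0.    ] [ 0.5673 -0.3473  0.    ]
```

```bash
cat >> h.py <<'E'
from scipy.spatial.transform import Rotation as Rn
np.set_printoptions(precision=4,suppress=True)
def goal(pos,jaw=None,down=(0,0,-1)):
    "prints tool-frame shift (mm) and rotvec (deg). order: shift all in current axes, then turn"
    s=env.get_state();q=s['ee_rot'];R=Rn.from_quat(np.r_[q[1:],q[0]]).as_matrix()
    print('pos',s['tool_pos'],'axes x',R[:,0],'y',R[:,1],'z',R[:,2],'t',s['time'],'F',s['wrist_force'],'w',s['grip_width'])
    print('shift mm',R.T@(np.array(pos)-s['tool_pos'])*1000)
    if jaw is not None:
        y=np.array(down,float);y/=np.linalg.norm(y);z=np.array(jaw,float);z-=y*(z@y);z/=np.linalg.norm(z)
        for sg in(1,-1):
            T=np.c_[np.cross(y,sg*z),y,sg*z]
            print('turn deg',np.degrees(Rn.from_matrix(R.T@T).as_rotvec()), 'then shift', T.T@(np.array(pos)-s['tool_pos'])*1000)
E
python3 - <<'E'
from h import *
goal((.46,.229,.30),(0.2,1,0))
K,k1,E=load('wrist0.png')
s=env.get_state();q=s['ee_rot'];R=Rn.from_quat(np.r_[q[1:],q[0]]).as_matrix()
o=-E[:3,:3].T@E[:3,3];print('cam in tool',R.T@(o-s['tool_pos']),'look',R.T@(-E[2,:3]))
E
```

```text
pos [0.1738 0.5216 0.2308] axes x [ 0.9487 -0.3162 -0.0002] y [-0.0005 -0.0009 -1.    ] z [ 0.3162  0.9487 -0.001 ] t 0.15 F [ 0.4802 -0.6731 -0.1765] w 0.08506529955375317
shift mm [ 363.9879  -69.0586 -187.1481]
turn deg [ 0.0559 -7.1253 -0.0135] then shift [ 337.9835  -69.1797 -230.7857]
turn deg [  0.0204 172.8747   0.0844] then shift [-337.9835  -69.1797  230.7857]
cam in tool [-0.0779 -0.1423  0.0002] look [0.3067 0.9518 0.0001]
```

carry_out(
  rows=[
    [[0,-45,0,0,0,0,1],[20,-24,-10,0,0,0,1],[40,0,-20,0,0,0,1],[40,0,-20,0,0,0,1],[40,0,-20,0,0,0,1],[40,0,-20,0,0,0,1],[40,0,-20,0,0,0,1],[40,0,-20,0,0,0,1],[40,0,-20,0,0,0,1],[40,0,-20,0,0,0,1],[24,0,-17,0,0,0,1],[0,0,0,0,0,0,1]],
  ],
)

```text
time: 1.35
tool_pos: [0.4621, 0.2266, 0.2995]
ee_rot: [-0.697, 0.698, -0.115, 0.114]
wrist_force: [0.0, 0.3, -0.3]
grip_width: 0.0856
```

Run:
```python
from h import *
goal((.46,.229,.30),(0.2,1,0))
save('wrist','w1.png')
```

```text
pos [0.4621 0.2266 0.2995] axes x [ 0.9474 -0.3201 -0.0006] y [-0.0009 -0.001  -1.    ] z [ 0.3201  0.9474 -0.0012] t 1.35 F [ 0.0287  0.3344 -0.3254] w 0.08558434917046685
shift mm [-2.7432 -0.5162  1.6204]
turn deg [ 0.0682 -7.3575 -0.0366] then shift [-2.5127 -0.5157  1.9589]
turn deg [  0.0553 172.6425   0.1029] then shift [ 2.5127 -0.5157 -1.9589]
```

View pics/w1.png

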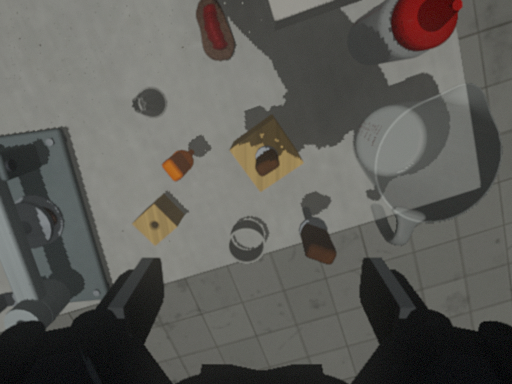

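Run:
```python
from h import *
a=cv2.imread('pics/w1.png')
cv2.imwrite('pics/w1z.png',cv2.resize(a[105:205,215:315],None,fx=6,fy=6,interpolation=cv2.INTER_CUBIC))
```

```text
(no output)
```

View pics/w1z.png

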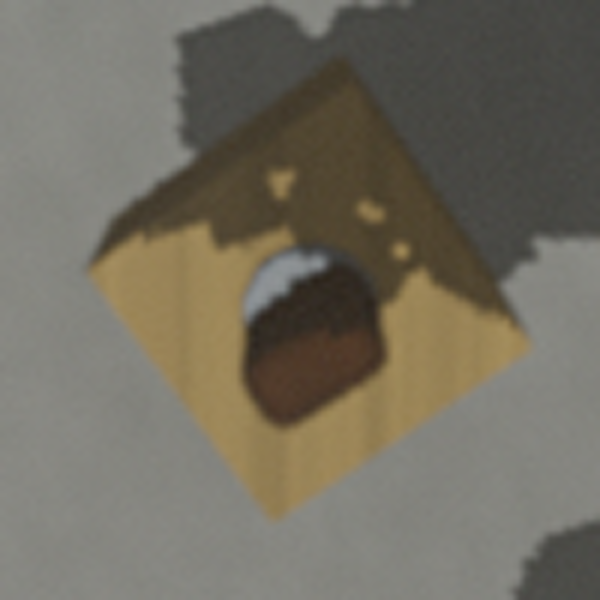

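Run:
```python
from h import *
z=lambda x,y:((x+.5)/6-.5+215,(y+.5)/6-.5+105)
W='w1.png'
P=[onz(W,*z(*p),.115) for p in [(245,370),(285,427),(387,355)]];print(P,np.linalg.norm(P[1]-P[0]),np.linalg.norm(P[2]-P[1]))
d=P[2]-P[1];print('long yaw',np.degrees(np.arctan2(d[1],d[0])), 'center est',(P[0]+P[2])/2)
f=[onz(W,*z(*p),.065) for p in [(90,268),(275,522),(530,345),(342,60)]];f[3]=onz(W,*z(345,100),.065)if 0 else f[3]
print(np.array(f),(f[0]+f[2])/2,(f[1]+f[3])/2,[np.linalg.norm(f[i]-f[i-1]) for i in range(4)])
for c in [(.4620,.2285)]:
  print([ (np.array(q)) for q in (proj(W,[(*c,.065),(*c,.07),(*c,.115)])-[215,105])*6])
  # box overlay
im=cv2.imread('pics/w1.png')
```

```text
[array([0.4589, 0.2216, 0.115 ]), array([0.4701, 0.2248, 0.115 ]), array([0.4639, 0.2443, 0.115 ])] 0.011593328563422862 0.0205095910290218
long yaw 107.49858785720633 center est [0.4614 0.233  0.115 ]
[[0.4422 0.1961 0.065 ]
 [0.4998 0.2128 0.065 ]
 [0.4822 0.2691 0.065 ]
 [0.4213 0.252  0.065 ]] [0.4622 0.2326 0.065 ] [0.4606 0.2324 0.065 ] [np.float64(0.05970641591819857), np.float64(0.059943649689105365), np.float64(0.0590404673102308), np.float64(0.06322326731682613)]
[array([287.4457, 310.0302]), array([287.5337, 315.5087]), array([288.4377, 371.843 ])]
```

Run:
```python
from h import *
goal((.4615,.232,.18),(.956,.292,0))
print(env.get_state()['joints'])
```

```text
pos [0.461  0.2279 0.2997] axes x [ 0.9476 -0.3193 -0.0009] y [-0.0011 -0.0003 -1.    ] z [ 0.3193  0.9476 -0.0006] t 1.4 F [ 0.1776 -0.5186 -0.6103] w 0.08577310856889486
shift mm [ -0.7294 119.7061   4.1646]
turn deg [ 0.0601 54.3926 -0.0325] then shift [ -3.8136 119.708    1.6943]
turn deg [  -0.0386 -125.6074   -0.0713] then shift [  3.8136 119.708   -1.6943]
[0.2957 0.1867 0.0984 1.4836 0.     0.6208]
```

carry_out(
  rows=[
    [[-1,0,4,0,7.8,0,0.6],[0,0,0,0,7.8,0,0.6],[0,10,0,0,7.8,0,0.6],[0,20,0,0,7.8,0,0.6],[0,20,0,0,7.8,0,0.6],[0,30,0,0,7.8,0,0.6],[0,30,0,0,7.6,0,0.6],[0,20,0,0,0,0,0.6],[0,0,0,0,0,0,0.6]],
  ],
)

```text
time: 2.3
tool_pos: [0.4583, 0.2338, 0.168]
ee_rot: [-0.568, 0.571, -0.42, 0.418]
wrist_force: [-0.6, 0.5, -0.5]
grip_width: 0.0512
```

Run:
```python
from h import *
goal((.4615,.232,.076),(.956,.292,0))
save('wrist','w2.png')
print(proj('w2.png',[(.4615,.232,.065),(.4615,.232,.115)]))
```

```text
pos [0.4583 0.2338 0.168 ] axes x [ 0.2965 -0.955  -0.0002] y [-0.0045 -0.0012 -1.    ] z [ 0.955   0.2965 -0.0047] t 2.3 F [-0.5537  0.5177 -0.5448] w 0.051188287530421386
shift mm [ 2.6713 91.986   2.953 ]
turn deg [ 0.269   0.263  -0.0097] then shift [ 2.6431 91.9993  2.5332]
turn deg [  -0.0152 -179.7365   -0.422 ] then shift [-2.6431 91.9993 -2.5332]
[[264.3231 196.7972]
 [264.6288 222.2494]]
```

View pics/w2.png

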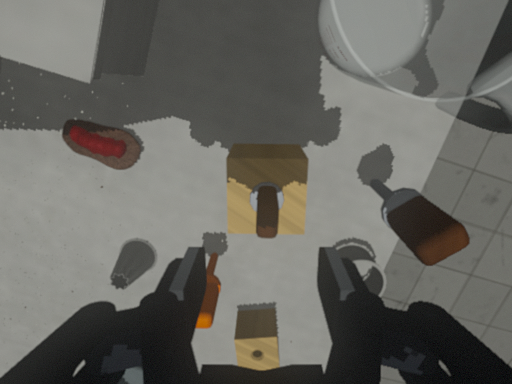

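Run:
```python
from h import *
a=cv2.imread('pics/w2.png')
cv2.imwrite('pics/w2z.png',cv2.resize(a[140:245,220:320],None,fx=6,fy=5.7,interpolation=cv2.INTER_CUBIC))
hsv=cv2.cvtColor(a,cv2.COLOR_BGR2HSV)
m=((a[:,:,2].astype(int)<110)&(hsv[:,:,1]>90)).astype(np.uint8);m[:185]=0;m[245:]=0;m[:,:245]=0;m[:,290:]=0
ys,xs=np.nonzero(m)
for r in range(186,242,4): print(r,xs[ys==r].min(initial=999),xs[ys==r].max(initial=0))
```

```text
186 247 282
190 260 274
194 259 274
198 258 275
202 259 276
206 258 276
210 258 278
214 257 278
218 258 277
222 256 277
226 256 277
230 256 275
234 258 274
238 999 0
```

View pics/w2z.png

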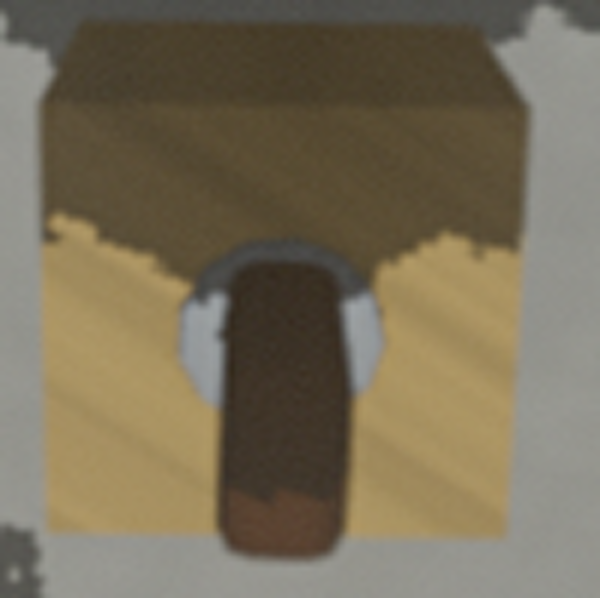

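Run:
```python
from h import *
z=lambda x,y:((x+.5)/6-.5+220,(y+.5)/5.7-.5+140)
W='w2.png'
print(onz(W,*z(281,335),.07))
f=np.array([onz(W,*z(*p),.065) for p in [(42,105),(528,105),(508,537),(48,537)]]);print(f,f.mean(0),[np.linalg.norm(f[i]-f[i-1]) for i in range(4)])
print('front edge grip',onz(W,*z(225,550),.115),onz(W,*z(345,550),.115))
goal(onz(W,*z(281,335),.076)*[1,1,0]+[0,0,.076],(.956,.292,0))
```

```text
[0.4628 0.2329 0.07  ]
[[0.4263 0.2522 0.065 ]
 [0.4826 0.2698 0.065 ]
 [0.5004 0.2123 0.065 ]
 [0.4432 0.1943 0.065 ]] [0.4632 0.2321 0.065 ] [np.float64(0.06027758795517006), np.float64(0.05900342747460647), np.float64(0.06021534818941168), np.float64(0.059984427746815366)]
front edge grip [0.4598 0.2217 0.115 ] [0.4717 0.2254 0.115 ]
pos [0.4593 0.234  0.1698] axes x [ 0.2968 -0.955  -0.0002] y [-0.0021 -0.0005 -1.    ] z [ 0.955   0.2967 -0.0022] t 2.35 F [0.0016 0.3657 0.4413] w 0.050986788699388656
shift mm [ 0.1084 93.7786  3.2257]
turn deg [ 0.1234  0.2778 -0.009 ] then shift [ 0.0784 93.7854  3.0241]
turn deg [  -0.0142 -179.7221   -0.1936] then shift [-0.0784 93.7854 -3.0241]
```

carry_out(
  rows=[
    [[1,20,3.5,0,0.2,0,0.6],[0,30,0,0,0,0,0.6],[0,30,0,0,0,0,0.6],[0,13,0,0,0,0,0.6],[0,0,0,0,0,0,0.3],[0,0,0,0,0,0,0.0],[0,0,0,0,0,0,0.0],[0,0,0,0,0,0,0.0],[0,0,0,0,0,0,0.0]],
  ],
)

```text
time: 3.25
tool_pos: [0.4649, 0.234, 0.079]
ee_rot: [0.569, -0.567, 0.42, -0.421]
wrist_force: [-1.3, 1.2, 5.8]
grip_width: 0.0134
```

Run:
```python
from h import *
goal((.463,.2325,.076),(.956,.292,0))
save('wrist','w3.png')
```

```text
pos [0.4649 0.234  0.079 ] axes x [ 0.292  -0.9564 -0.0004] y [ 0.0027  0.0012 -1.    ] z [0.9564 0.292  0.0029] t 3.25 F [-1.3253  1.1598  5.777 ] w 0.01339851231134297
shift mm [ 0.8467  3.0414 -2.2206]
turn deg [-0.1677 -0.0049 -0.0227] then shift [ 0.8453  3.0483 -2.2118]
turn deg [  0.0356 179.9949  -0.2635] then shift [-0.8453  3.0483  2.2118]
```

View pics/w3.png

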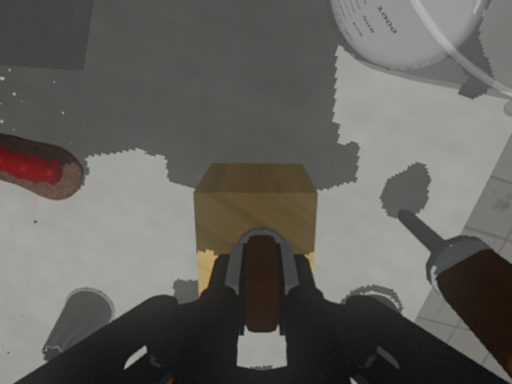

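carry_out(
  rows=[
    [[0,-10,0,0,0,0,0],[0,-20,0,0,0,0,0],[0,-30,0,0,0,0,0],[0,-40,0,0,0,0,0],[0,-40,0,0,0,0,0],[0,-30,0,0,0,0,0],[0,0,0,0,0,0,0],[0,0,0,0,0,0,0]],
  ],
)

```text
time: 4.1
tool_pos: [0.4642, 0.2335, 0.2484]
ee_rot: [0.569, -0.568, 0.42, -0.421]
wrist_force: [-0.6, 0.2, -0.8]
grip_width: 0.0132
```

Run:
```python
from h import *
goal((.5555,-.1125,.25),(.956,.292,0))
s=save('side','s4.png');w=save('wrist','w4.png');t=save('top','t4.png')
w=w[:,:,::-1]
cv2.imwrite('pics/w4z.png',w)
cv2.imwrite('pics/s4z.png',cv2.resize(s[60:190,150:310,::-1],None,fx=5,fy=4.6,interpolation=cv2.INTER_CUBIC))
```

```text
pos [0.4642 0.2335 0.2484] axes x [ 0.2917 -0.9565  0.    ] y [ 0.002   0.0006 -1.    ] z [0.9565 0.2917 0.0021] t 4.1 F [-0.5519  0.2371 -0.79  ] w 0.013158979981007995
shift mm [357.5468  -1.6499 -13.616 ]
turn deg [-0.1203 -0.0222  0.0009] then shift [357.5414  -1.6265 -13.758 ]
turn deg [ -0.0013 179.9777  -0.1889] then shift [-357.5414   -1.6265   13.758 ]
```

View pics/w4z.png

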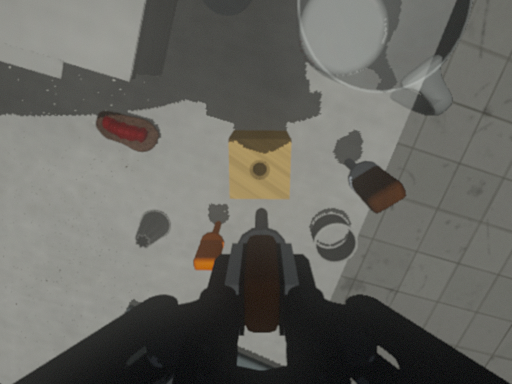

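View pics/s4z.png

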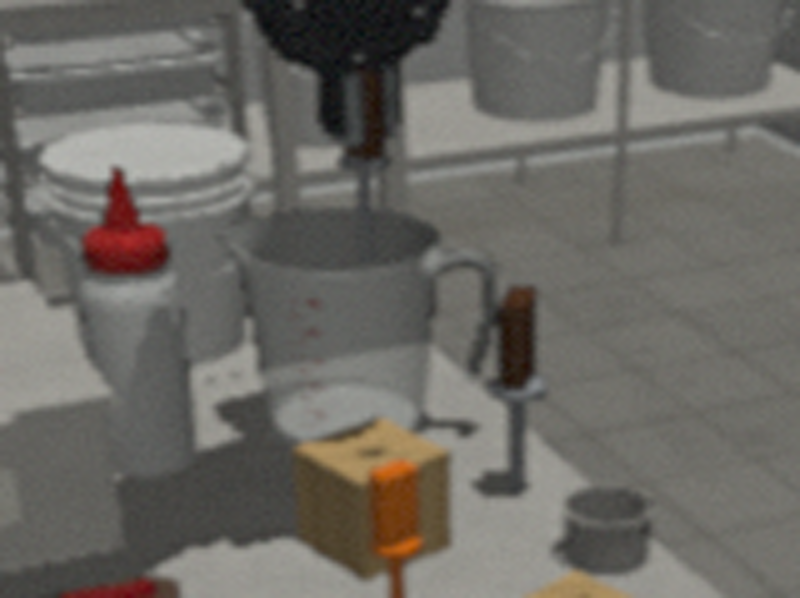

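Run:
```python
from h import *
w=cv2.imread('pics/w4.png')
cv2.imwrite('pics/w4z.png',cv2.resize(w[150:260,205:315],None,fx=5.4,fy=5.4,interpolation=cv2.INTER_CUBIC))
```

```text
(no output)
```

View pics/w4z.png

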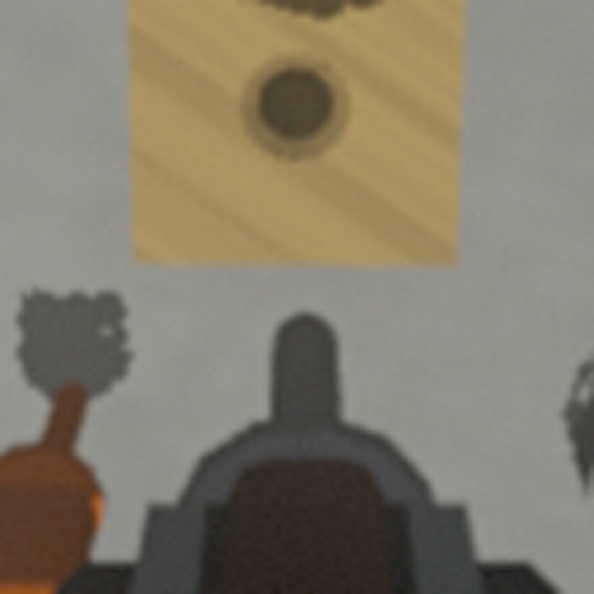

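Run:
```python
from h import *
z=lambda x,y:((x+.5)/5.4-.5+205,(y+.5)/5.4-.5+150)
s=env.get_state();q=s['ee_rot'];R=Rn.from_quat(np.r_[q[1:],q[0]]).as_matrix()
t=onz('w4.png',*z(306,333),.1794);print('tip',t,'tool frame',R.T@(t-s['tool_pos'])*1000)
print('hole',onz('w4.png',*z(296,104),.065))
f=onz('w4.png',*z(306,418),.2344);print('flange back edge',f,R.T@(f-s['tool_pos'])*1000)
```

```text
tip [0.4648 0.2325 0.1794] tool frame [ 1.091  66.9731  1.121 ]
hole [0.4629 0.2328 0.065 ]
flange back edge [0.4612 0.2445 0.2344] [-11.4201  11.9729   1.0113]
```

carry_out(
  rows=[
    [[20,0,0,0,0,0,0],[35,0,-1,0,0,0,0],[40,0,-2,0,0,0,0],[40,0,-2,0,0,0,0],[40,0,-2,0,0,0,0],[40,0,-2,0,0,0,0],[40,0,-2,0,0,0,0],[40,0,-2,0,0,0,0],[40,0,-1,0,0,0,0],[22,0,0,0,0,0,0],[0,0,0,0,0,0,0],[0,0,0,0,0,0,0]],
  ],
)

```text
time: 5.45
tool_pos: [0.5544, -0.1122, 0.2462]
ee_rot: [-0.568, 0.568, -0.422, 0.42]
wrist_force: [-1.2, 0.5, -0.6]
grip_width: 0.0134
```

Run:
```python
from h import *
goal((.5555,-.1125,.25),(.956,.292,0))
w=save('wrist','w5.png')
cv2.imwrite('pics/w5z.png',cv2.resize(w[150:260,205:315,::-1],None,fx=5.4,fy=5.4,interpolation=cv2.INTER_CUBIC))
```

```text
pos [ 0.5544 -0.1122  0.2462] axes x [ 0.2907 -0.9568 -0.0016] y [-0.0021  0.001  -1.    ] z [ 0.9568  0.2907 -0.0017] t 5.45 F [-1.2294  0.5201 -0.5954] w 0.013431388260392764
shift mm [ 0.5894 -3.8441  0.9502]
turn deg [ 0.0989 -0.0867 -0.0904] then shift [ 0.5969 -3.8415  0.9559]
turn deg [  0.142  179.9132   0.1553] then shift [-0.5969 -3.8415 -0.9559]
```

View pics/w5.png

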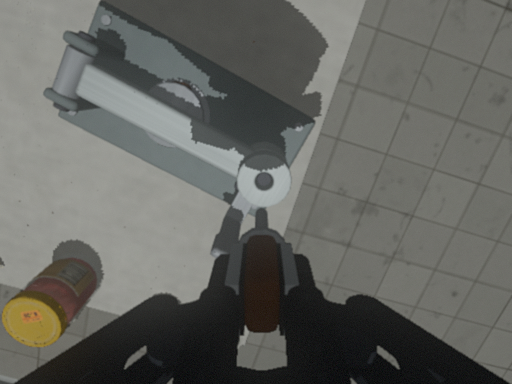

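View pics/w5z.png

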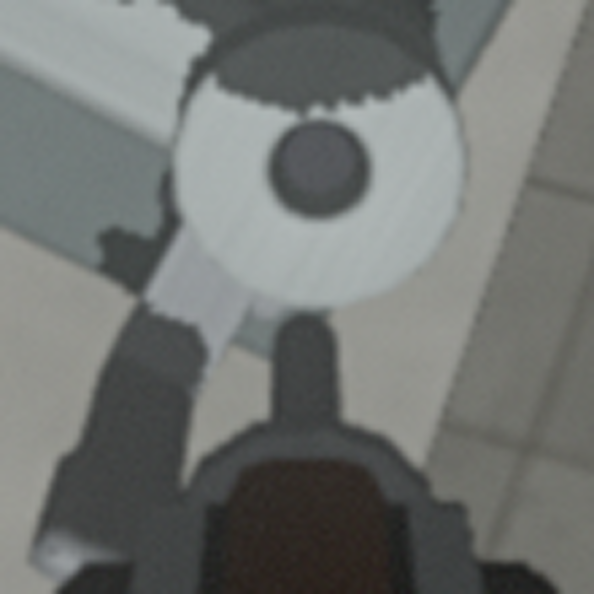

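Run:
```python
from h import *
z=lambda x,y:((x+.5)/5.4-.5+205,(y+.5)/5.4-.5+150)
s=env.get_state();q=s['ee_rot'];R=Rn.from_quat(np.r_[q[1:],q[0]]).as_matrix()
m=onz('w5.png',*z(320,169),.105);print('mouth',m)
a=onz('w5.png',*z(268,169),.105);b=onz('w5.png',*z(372,169),.105);print(np.linalg.norm(a-b))
t=onz('w5.png',*z(306,333),.177);print('tip',t,'delta in tool',R.T@(m-t)*1000,'tool frame tip',R.T@(t-s['tool_pos'])*1000)
```

```text
mouth [ 0.5572 -0.1121  0.105 ]
0.01654266465469901
tip [ 0.5554 -0.1134  0.177 ] delta in tool [-0.6822 71.9983  2.1885] tool frame tip [ 2.1782 69.5568  0.5081]
```

carry_out(
  rows=[
    [[-0.5,0,2,0,0,0,0],[0,25,0,0,0,0,0],[0,25,0,0,0,0,0],[0,15,0,0,0,0,0],[0,0,0,0,0,0,0]],
  ],
)

```text
time: 6.0
tool_pos: [0.5555, -0.1095, 0.1805]
ee_rot: [-0.568, 0.569, -0.422, 0.419]
wrist_force: [0.2, -0.3, -1.6]
grip_width: 0.0132
```

Run:
```python
from h import *
goal((.5555,-.1125,.18),(.956,.292,0))
w=save('wrist','w6.png');s=save('side','s6.png')
cv2.imwrite('pics/w6z.png',cv2.resize(w[150:260,205:315,::-1],None,fx=5.4,fy=5.4,interpolation=cv2.INTER_CUBIC))
cv2.imwrite('pics/s6z.png',cv2.resize(s[150:260,290:380,::-1],None,fx=5.4,fy=5.4,interpolation=cv2.INTER_CUBIC))
```

```text
pos [ 0.5555 -0.1095  0.1805] axes x [ 0.2932 -0.956  -0.0022] y [-0.0033  0.0013 -1.    ] z [ 0.956   0.2932 -0.0028] t 6.0 F [ 0.1782 -0.3435 -1.5522] w 0.013232552914728999
shift mm [ 2.8427  0.5037 -0.908 ]
turn deg [ 0.1587  0.0667 -0.1253] then shift [ 2.8426  0.5074 -0.9061]
turn deg [  -0.1968 -179.933    -0.2492] then shift [-2.8426  0.5074  0.9061]
```

View pics/w6z.png

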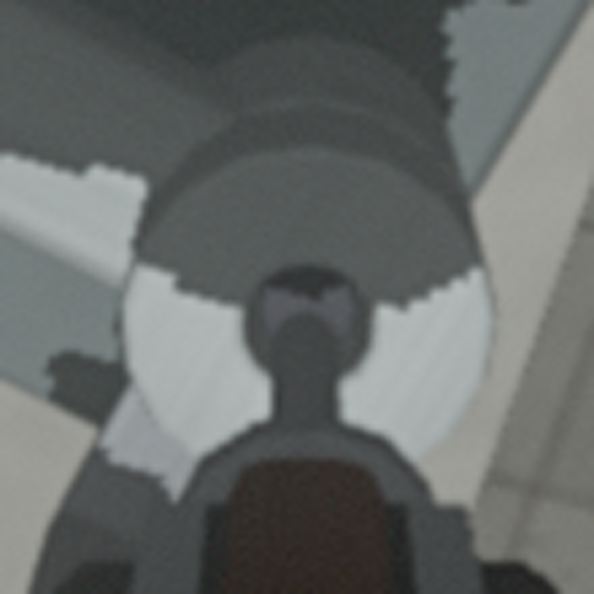

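View pics/s6z.png

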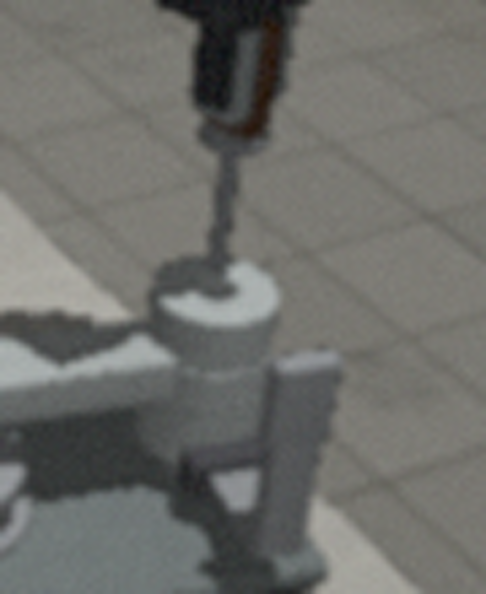

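Run:
```python
from h import *
z=lambda x,y:((x+.5)/5.4-.5+205,(y+.5)/5.4-.5+150)
s=env.get_state();q=s['ee_rot'];R=Rn.from_quat(np.r_[q[1:],q[0]]).as_matrix()
m=onz('w6.png',*z(309.5,326),.105)
t=onz('w6.png',*z(306,334),.1115);print(m,t,'delta in tool',R.T@(m-t)*1000,s['tool_pos'])
```

```text
[ 0.5573 -0.112   0.105 ] [ 0.5565 -0.1108  0.1115] delta in tool [1.3688 6.5003 0.4219] [ 0.5567 -0.1103  0.1829]
```

carry_out(
  rows=[
    [[1,5,0.4,0,0,0,0],[0,5,0,0,0,0,0],[0,4,0,0,0,0,0],[0,3,0,0,0,0,0],[0,0,0,0,0,0,0]],
  ],
)

```text
time: 6.6
tool_pos: [0.5572, -0.1119, 0.165]
ee_rot: [-0.568, 0.568, -0.421, 0.421]
wrist_force: [-1.1, 0.3, 0.4]
grip_width: 0.0133
```

carry_out(
  rows=[
    [[0,2,0,0,0,0,0],[0,2,0,0,0,0,0],[0,0,0,0,0,0,0]],
  ],
)

```text
time: 6.9
tool_pos: [0.5573, -0.112, 0.1613]
ee_rot: [0.568, -0.568, 0.421, -0.421]
wrist_force: [0.1, 0.3, 1.2]
grip_width: 0.0133
```

carry_out(
  rows=[
    [[0,2,0,0,0,0,0],[0,0,0,0,0,0,0]],
  ],
)

```text
time: 7.1
tool_pos: [0.5573, -0.1119, 0.1592]
ee_rot: [0.568, -0.568, 0.421, -0.421]
wrist_force: [-0.1, -0.8, 1.0]
grip_width: 0.013
```

carry_out(
  rows=[
    [[0,1.5,0,0,0,0,0],[0,0,0,0,0,0,0]],
  ],
)

```text
time: 7.3
tool_pos: [0.5575, -0.112, 0.1586]
ee_rot: [0.568, -0.568, 0.42, -0.421]
wrist_force: [-2.6, -0.2, 9.7]
grip_width: 0.0135
```

carry_out(
  rows=[
    [[0,1.5,0,0,0,0,0],[0,0,0,0,0,0,0]],
  ],
)

```text
time: 7.5
tool_pos: [0.5576, -0.112, 0.1582]
ee_rot: [0.569, -0.568, 0.42, -0.422]
wrist_force: [-4.2, 0.8, 17.6]
grip_width: 0.0134
```

carry_out(
  rows=[
    [[0,1.5,0,0,0,0,0],[0,0,0,0,0,0,0]],
  ],
)

```text
time: 7.7
tool_pos: [0.5578, -0.1121, 0.1579]
ee_rot: [0.569, -0.568, 0.419, -0.422]
wrist_force: [-6.5, 1.6, 26.8]
grip_width: 0.0134
```

carry_out(
  rows=[
    [[0,-10,0,0,0,0,0],[0,-20,0,0,0,0,0],[0,-30,0,0,0,0,0],[0,-30,0,0,0,0,0],[0,0,0,0,0,0,0]],
  ],
)

```text
time: 8.2
tool_pos: [0.5586, -0.1123, 0.2484]
ee_rot: [0.569, -0.568, 0.419, -0.423]
wrist_force: [0.6, -0.2, -1.1]
grip_width: 0.0132
```

Run:
```python
from h import *
goal((.463,.2325,.255),(.956,.292,0))
w=save('wrist','w7.png')
cv2.imwrite('pics/w7z.png',cv2.resize(w[150:260,205:315,::-1],None,fx=5.4,fy=5.4,interpolation=cv2.INTER_CUBIC))
```

```text
pos [ 0.5586 -0.1123  0.2484] axes x [ 0.2918 -0.9565  0.0034] y [ 0.0053 -0.0019 -1.    ] z [0.9564 0.2919 0.0046] t 8.2 F [ 0.5938 -0.2167 -1.1146] w 0.013248586109317943
shift mm [-357.6494   -7.74      9.2666]
turn deg [-0.2614 -0.0156  0.193 ] then shift [-357.6709   -6.578     9.3311]
turn deg [ -0.3031 179.9837  -0.4106] then shift [357.6709  -6.578   -9.3311]
```

View pics/w7z.png

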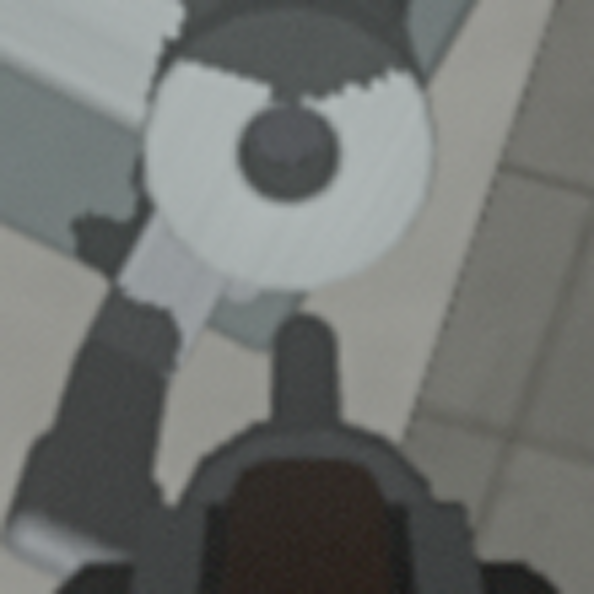

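carry_out(
  rows=[
    [[-20,0,0,0,0,0,0],[-35,0,1,0,0,0,0],[-40,0,1,0,0,0,0],[-40,0,1,0,0,0,0],[-40,0,1,0,0,0,0],[-40,0,1,0,0,0,0],[-40,0,1,0,0,0,0],[-40,0,1,0,0,0,0],[-40,0,1,0,0,0,0],[-23,0,1,0,0,0,0],[0,0,0,0,0,0,0],[0,0,0,0,0,0,0]],
  ],
)

```text
time: 9.45
tool_pos: [0.4605, 0.2336, 0.2437]
ee_rot: [-0.568, 0.569, -0.421, 0.42]
wrist_force: [0.2, -0.3, -0.8]
grip_width: 0.0135
```

Run:
```python
from h import *
goal((.463,.2325,.255),(.956,.292,0))
w=save('wrist','w8.png')
cv2.imwrite('pics/w8z.png',cv2.resize(w[150:260,205:315,::-1],None,fx=5.4,fy=5.4,interpolation=cv2.INTER_CUBIC))
```

```text
pos [0.4605 0.2336 0.2437] axes x [ 0.2934 -0.956   0.0002] y [-0.0018 -0.0008 -1.    ] z [ 0.956   0.2934 -0.002 ] t 9.45 F [ 0.2417 -0.3349 -0.7527] w 0.01353570050496175
shift mm [  1.7539 -11.3073   2.1016]
turn deg [0.1137 0.0788 0.0105] then shift [  1.7489 -11.3034   2.1265]
turn deg [   0.0166 -179.9211   -0.1786] then shift [ -1.7489 -11.3034  -2.1265]
```

View pics/w8z.png

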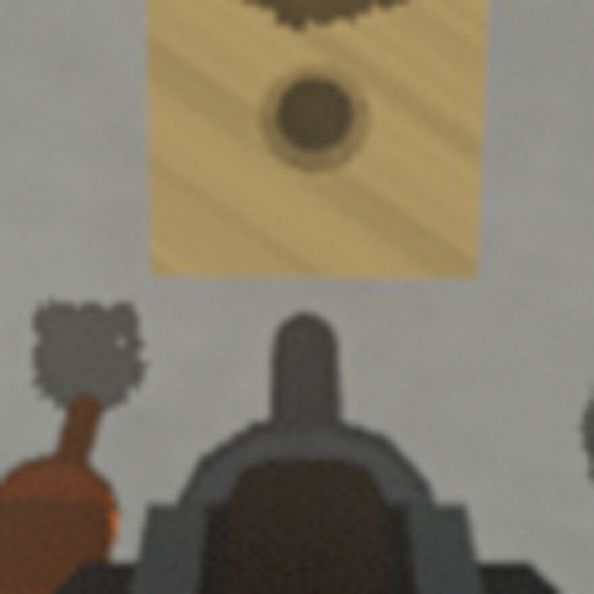

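Run:
```python
from h import *
z=lambda x,y:((x+.5)/5.4-.5+205,(y+.5)/5.4-.5+150)
K,k1,E=load('w8.png')
s=env.get_state();q=s['ee_rot'];R=Rn.from_quat(np.r_[q[1:],q[0]]).as_matrix()
h=onz('w8.png',*z(315,118),.065);print('hole',h)
t=onz('w8.png',*z(306,334),.245-.069);print('tip',t,'d',R.T@(h-t)*1000)
h4=onz('w4.png',*z(296,104),.065);t4=onz('w4.png',*z(306,334),.248-.069);print('at lift d',R.T@(h4-t4)*1000)
```

```text
hole [0.4629 0.2322 0.065 ]
tip [0.4614 0.2326 0.176 ] d [  0.7944 110.998    1.5593]
at lift d [ -1.1357 114.0023  -1.6254]
```

carry_out(
  rows=[
    [[0.7,20,1.5,0,0,0,0],[0,35,0,0,0,0,0],[0,30,0,0,0,0,0],[0,15,0,0,0,0,0],[0,0,0,0,0,0,0]],
  ],
)

```text
time: 10.0
tool_pos: [0.462, 0.2314, 0.1425]
ee_rot: [-0.567, 0.569, -0.422, 0.42]
wrist_force: [0.4, 0.3, -0.1]
grip_width: 0.0136
```

Run:
```python
from h import *
goal((.463,.2325,.079),(.956,.292,0))
w=save('wrist','w9.png')
cv2.imwrite('pics/w9z.png',cv2.resize(w[150:260,205:315,::-1],None,fx=5.4,fy=5.4,interpolation=cv2.INTER_CUBIC))
```

```text
pos [0.462  0.2314 0.1425] axes x [ 0.29   -0.957   0.0002] y [-0.0043 -0.0015 -1.    ] z [ 0.957   0.29   -0.0046] t 10.0 F [ 0.3814  0.3252 -0.1145] w 0.013591046394868604
shift mm [-0.814  63.462   1.5509]
turn deg [ 0.2623 -0.1255  0.01  ] then shift [-0.7998 63.4686  1.2621]
turn deg [ -0.0157 179.8741   0.4118] then shift [ 0.7998 63.4686 -1.2621]
```

View pics/w9z.png

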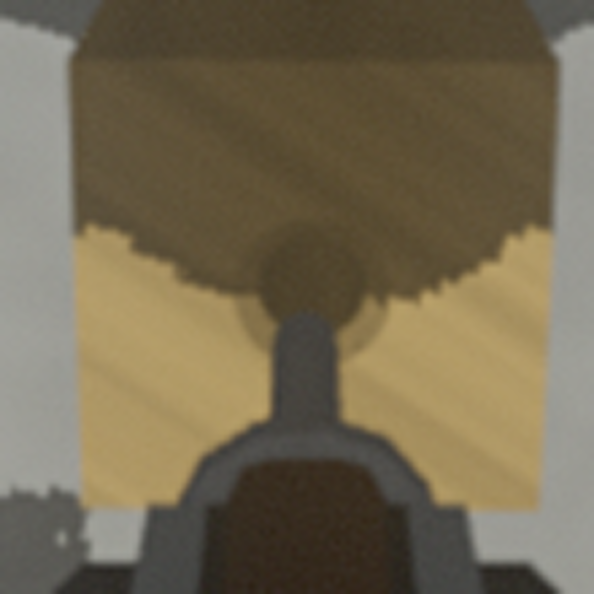

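Run:
```python
from h import *
z=lambda x,y:((x+.5)/5.4-.5+205,(y+.5)/5.4-.5+150)
s=env.get_state();q=s['ee_rot'];R=Rn.from_quat(np.r_[q[1:],q[0]]).as_matrix()
h=onz('w9.png',*z(313.5,287),.065);t=onz('w9.png',*z(306,334),.0735);print(h,t,R.T@(h-t)*1000,s['tool_pos'])
```

```text
[0.4628 0.2331 0.065 ] [0.4629 0.2299 0.0735] [-3.105   8.4976  0.9227] [0.4628 0.2318 0.144 ]
```

carry_out(
  rows=[
    [[-2.3,0,0.8,0,0,0,0],[0,5,0,0,0,0,0],[0,7,0,0,0,0,0],[0,8,0,0,0,0,0],[0,0,0,0,0,0,0]],
  ],
)

```text
time: 10.55
tool_pos: [0.4625, 0.2352, 0.1236]
ee_rot: [-0.568, 0.569, -0.421, 0.42]
wrist_force: [0.0, 0.3, -1.1]
grip_width: 0.0135
```

Run:
```python
from h import *
goal((.463,.2325,.079),(.956,.292,0))
w=save('wrist','w10.png')
cv2.imwrite('pics/w10z.png',cv2.resize(w[150:260,205:315,::-1],None,fx=5.4,fy=5.4,interpolation=cv2.INTER_CUBIC))
```

```text
pos [0.4625 0.2352 0.1236] axes x [ 0.2918 -0.9565  0.    ] y [-0.0018 -0.0006 -1.    ] z [ 0.9565  0.2918 -0.0019] t 10.55 F [ 0.0346  0.3012 -1.1319] w 0.013475029001530602
shift mm [ 2.6931 44.5679 -0.2129]
turn deg [ 0.108  -0.0167  0.0016] then shift [ 2.6943 44.5674 -0.2976]
turn deg [ -0.0026 179.9832   0.1696] then shift [-2.6943 44.5674  0.2976]
```

View pics/w10z.png

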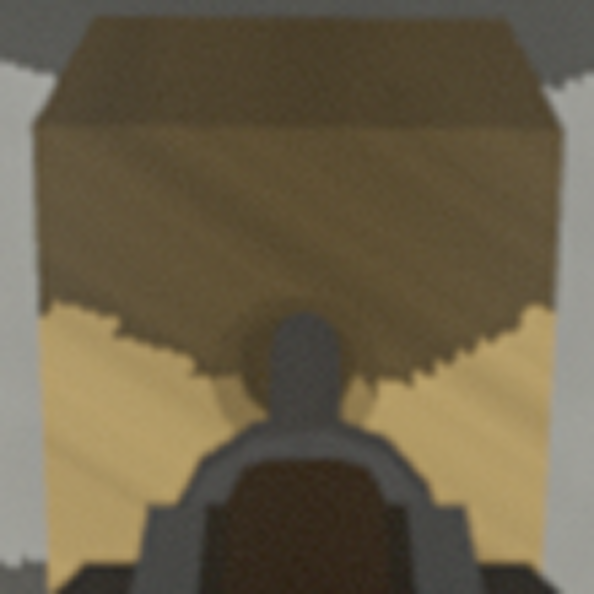

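Run:
```python
from h import *
s=env.get_state();q=s['ee_rot'];R=Rn.from_quat(np.r_[q[1:],q[0]]).as_matrix()
z=lambda x,y:((x+.5)/5.4-.5+205,(y+.5)/5.4-.5+150)
zt=s['tool_pos'][2]-.069
t=onz('w10.png',*z(306,334),zt);print('tip',t,s['tool_pos'])
axis=R[:,1]
for k in (0,10,20): 
  print(((proj('w10.png',[t+[0,0,k/1000]])-[205,150]+.5)*5.4-.5))
h=onz('w10.png',*z(298,365),.065);print('hole by img',h, R.T@(h-t)*1000)
print(((proj('w10.png',[[.4629,.2327,.065]])-[205,150]+.5)*5.4-.5))
```

```text
tip [0.4635 0.234  0.0551] [0.4627 0.2352 0.1241]
[[306. 334.]]
[[305.8401 364.3777]]
[[305.6655 397.5521]]
hole by img [0.4627 0.2336 0.065 ] [ 0.1253 -9.8843 -0.9283]
[[297.7784 372.1831]]
```

carry_out(
  rows=[
    [[0,5,-0.8,0,0,0,0],[0,12,0,0,0,0,0],[0,14,0,0,0,0,0],[0,8,0,0,0,0,0],[0,3,0,0,0,0,0],[0,0,0,0,0,0,0]],
  ],
)

```text
time: 11.2
tool_pos: [0.4622, 0.2351, 0.0823]
ee_rot: [-0.568, 0.569, -0.421, 0.421]
wrist_force: [-0.2, 0.2, -0.6]
grip_width: 0.0132
```

carry_out(
  rows=[
    [[0,2,0,0,0,0,0],[0,0,0,0,0,0,0]],
  ],
)

```text
time: 11.4
tool_pos: [0.4626, 0.2352, 0.081]
ee_rot: [0.568, -0.568, 0.421, -0.421]
wrist_force: [-0.0, 0.2, -0.9]
grip_width: 0.0133
```

carry_out(
  rows=[
    [[0,1.5,0,0,0,0,0],[0,0,0,0,0,0,0]],
  ],
)

```text
time: 11.6
tool_pos: [0.4625, 0.2351, 0.0793]
ee_rot: [0.568, -0.568, 0.421, -0.421]
wrist_force: [0.0, 0.0, -0.3]
grip_width: 0.0133
```

carry_out(
  rows=[
    [[0,1.5,0,0,0,0,0],[0,0,0,0,0,0,0]],
  ],
)

```text
time: 11.8
tool_pos: [0.4625, 0.2352, 0.079]
ee_rot: [0.569, -0.568, 0.42, -0.421]
wrist_force: [-3.5, -1.6, 12.1]
grip_width: 0.0131
```

Seated. Release and withdraw.

carry_out(
  rows=[
    [[0,-1.5,0,0,0,0,0],[0,0,0,0,0,0,0.3],[0,0,0,0,0,0,0.5],[0,0,0,0,0,0,0.5],[0,0,0,0,0,0,0.5],[0,-10,0,0,0,0,0.5],[0,-30,0,0,0,0,0.5],[0,-40,0,0,0,0,0.5],[0,-40,0,0,0,0,0.5],[0,-40,0,0,0,0,0.5],[0,0,0,0,0,0,0.5]],
  ],
)

```text
time: 12.9
tool_pos: [0.4641, 0.2357, 0.2452]
ee_rot: [0.571, -0.566, 0.419, -0.423]
wrist_force: [0.7, -0.3, 0.0]
grip_width: 0.0425
```

Run:
```python
from h import *
goal((.5411,-.1827,.22),(-.2,-.98,0))
print(env.get_state()['joints'])
save('wrist','w11.png');s=save('side','s11.png')
```

```text
pos [0.4641 0.2357 0.2452] axes x [ 0.2918 -0.9565 -0.0001] y [ 0.0086  0.0027 -1.    ] z [0.9564 0.2918 0.009 ] t 12.9 F [ 0.6578 -0.3009  0.0378] w 0.042499988305629434
shift mm [422.6529  24.7565 -48.6656]
turn deg [ -0.3097 118.4989  -0.5365] then shift [-159.099    25.243   394.5466]
turn deg [ -0.468  -61.4998   0.2701] then shift [ 159.099    25.243  -394.5466]
[ 0.3086  0.1983 -0.0237  1.3398  0.      1.5833]
```

View pics/w11.png

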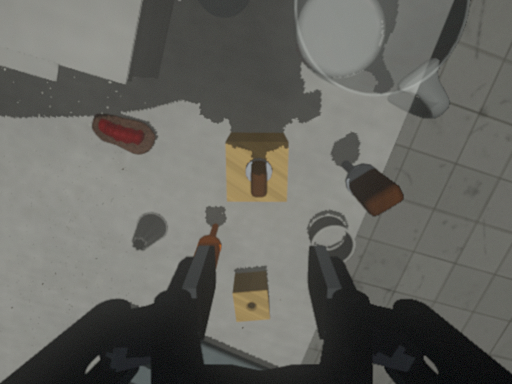

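View pics/s11.png

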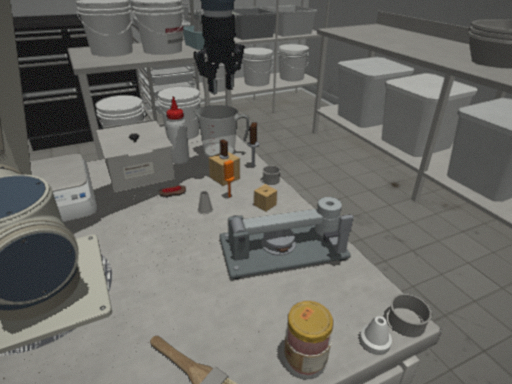

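carry_out(
  rows=[
    [[0,0,0,0,-7.7,0,0.5],[0,0,0,0,-7.7,0,0.5],[0,0,0,0,-7.7,0,0.5],[0,0,0,0,-7.7,0,0.5],[0,0,0,0,-7.7,0,0.5],[0,0,0,0,-7.7,0,0.5],[0,0,0,0,-7.7,0,0.5],[0,0,0,0,-7.6,0,0.5]],
  ],
)

```text
time: 13.8
tool_pos: [0.4618, 0.2349, 0.2379]
ee_rot: [-0.703, 0.704, -0.07, 0.068]
wrist_force: [-0.2, 0.6, -0.4]
grip_width: 0.0427
```

carry_out(
  rows=[
    [[10,0,-20,0,0,0,0.5],[15,0,-40,0,0,0,0.5],[15,0,-40,0,0,0,0.5],[15,0,-40,0,0,0,0.5],[15,0,-40,0,0,0,0.5],[15,0,-40,0,0,0,0.5],[15,0,-40,0,0,0,0.5],[15,0,-40,0,0,0,0.5],[15,0,-40,0,0,0,0.5],[15,0,-35,0,0,0,0.5],[14,0,-20,0,0,0,0.5],[0,0,0,0,0,0,0.5]],
  ],
)

```text
time: 15.0
tool_pos: [0.5393, -0.1864, 0.2371]
ee_rot: [0.704, -0.703, 0.073, -0.071]
wrist_force: [-0.2, 0.1, -0.4]
grip_width: 0.0427
```

Run:
```python
from h import *
goal((.5411,-.1827,.22),(.2,.98,0))
print(env.get_state()['joints'])
save('wrist','w12.png')
print(proj('w12.png',[(.5411,-.1827,.125)]))
```

```text
pos [ 0.5393 -0.1864  0.2371] axes x [ 0.9792 -0.2031 -0.0029] y [-0.0027  0.001  -1.    ] z [0.2031 0.9792 0.0004] t 15.0 F [-0.179   0.1487 -0.4473] w 0.04267692187803151
shift mm [ 1.0812 17.083   3.9855]
turn deg [-0.0242 -0.1847 -0.1649] then shift [ 1.0449 17.0844  3.9893]
turn deg [  0.2588 179.8151  -0.038 ] then shift [-1.0449 17.0844 -3.9893]
[-0.4796  0.2946  0.0868  1.3658 -0.0004 -0.2751]
[[266.1617 190.8739]]
```

View pics/w12.png

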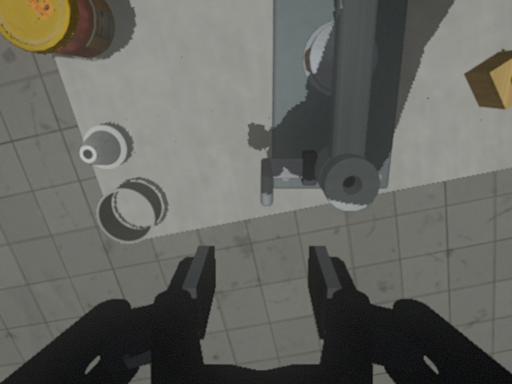

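Run:
```python
from h import *
w=cv2.imread('pics/w12.png')
cv2.imwrite('pics/w12z.png',cv2.resize(w[145:220,245:320],None,fx=8,fy=8,interpolation=cv2.INTER_CUBIC))
```

```text
(no output)
```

View pics/w12z.png

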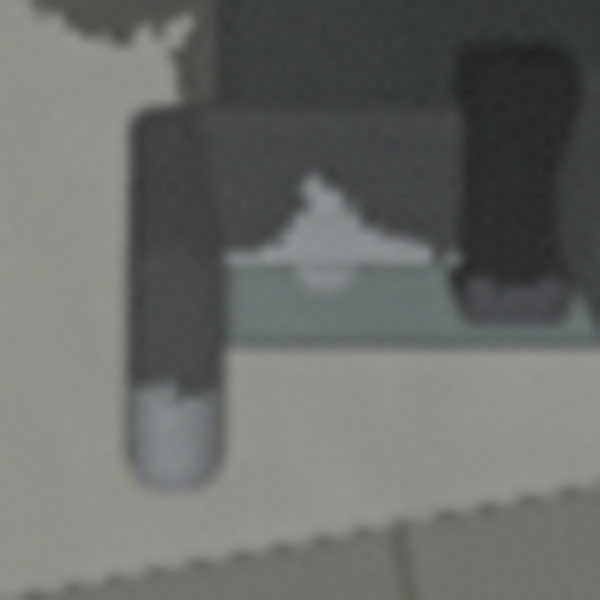

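Run:
```python
from h import *
z=lambda x,y:((x+.5)/8-.5+245,(y+.5)/8-.5+145)
s=env.get_state();q=s['ee_rot'];R=Rn.from_quat(np.r_[q[1:],q[0]]).as_matrix()
e=onz('w12.png',*z(176,492),.125);c=e-R[:,0]*.013
l=onz('w12.png',*z(128,440),.125);r=onz('w12.png',*z(224,440),.125);print('w',np.linalg.norm(l-r))
print(c); goal(c*[1,1,0]+[0,0,.091],(.2,.98,0))
z2=onz('w12.png',*z(520,300),.03);print('foot?',z2)
```

```text
w 0.009413371189793164
[ 0.5407 -0.1822  0.125 ]
pos [ 0.5388 -0.1848  0.2374] axes x [ 0.9793 -0.2022 -0.0031] y [-0.0028  0.0015 -1.    ] z [0.2022 0.9793 0.0009] t 15.05 F [-0.286   0.224   0.4244] w 0.04239323556748009
shift mm [  1.7965 146.3718   2.7529]
turn deg [-0.052  -0.1306 -0.177 ] then shift [  1.3507 146.3741   2.8822]
turn deg [  0.2779 179.8691  -0.0816] then shift [ -1.3507 146.3741  -2.8822]
foot? [ 0.5698 -0.1402  0.03  ]
```

carry_out(
  rows=[
    [[1.5,20,3,0,0,0,0.5],[0,40,0,0,0,0,0.5],[0,30,0,0,0,0,0.5],[0,0,0,0,0,0,0.5]],
  ],
)

```text
time: 15.45
tool_pos: [0.5387, -0.1787, 0.1453]
ee_rot: [0.705, -0.702, 0.073, -0.068]
wrist_force: [-0.8, -0.4, -0.7]
grip_width: 0.0427
```

Run:
```python
from h import *
goal((.541,-.1823,.094),(.2,.98,0))
save('wrist','w13.png')
save('side','s13.png')
```

```text
pos [ 0.5387 -0.1787  0.1453] axes x [ 0.98   -0.1989 -0.0078] y [-0.0071  0.0038 -1.    ] z [0.1989 0.98   0.0023] t 15.45 F [-0.7787 -0.3828 -0.6681] w 0.04270984880137856
shift mm [ 3.3585 51.2285 -3.1393]
turn deg [-0.1292  0.0615 -0.4443] then shift [ 2.9644 51.26   -3.0204]
turn deg [  -0.6977 -179.937     0.2028] then shift [-2.9644 51.26    3.0204]
```

View pics/w13.png

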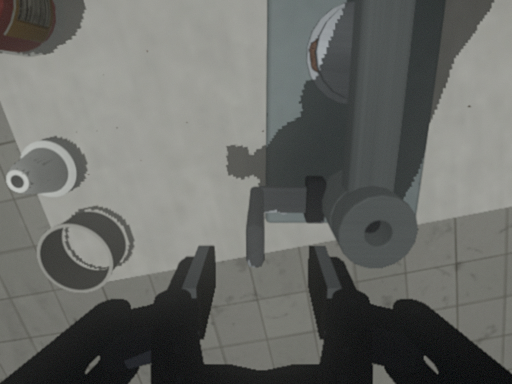

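View pics/s13.png

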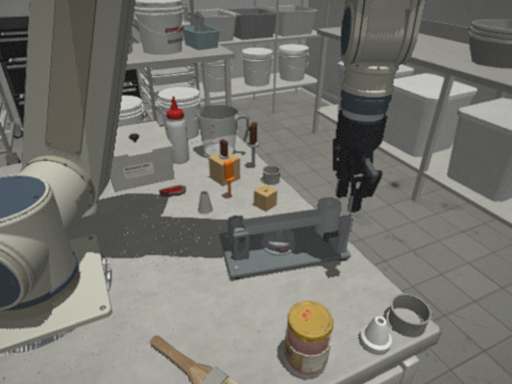

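carry_out(
  rows=[
    [[3,10,-3,0,0,-0.4,0.5],[0,20,0,0,0,0,0.5],[0,15,0,0,0,0,0.5],[0,6,0,0,0,0,0.5],[0,0,0,0,0,0,0.5]],
  ],
)

```text
time: 16.05
tool_pos: [0.544, -0.1848, 0.0983]
ee_rot: [-0.703, 0.704, -0.069, 0.074]
wrist_force: [0.7, 0.2, -1.0]
grip_width: 0.0426
```

Run:
```python
from h import *
goal((.541,-.1823,.094),(.2,.98,0))
save('wrist','w14.png')
```

```text
pos [ 0.544  -0.1848  0.0983] axes x [ 0.9798 -0.2001  0.0071] y [ 0.007  -0.0014 -1.    ] z [0.2001 0.9798 0.    ] t 16.05 F [ 0.6752  0.2122 -0.982 ] w 0.042579741926567174
shift mm [-3.4492  4.3094  1.8139]
turn deg [-0.0017 -0.0056  0.4072] then shift [-3.4184  4.3337  1.8143]
turn deg [ -0.6397 179.9933  -0.0026] then shift [ 3.4184  4.3337 -1.8143]
```

View pics/w14.png

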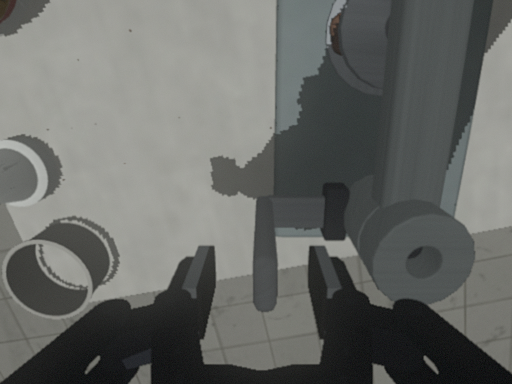

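carry_out(
  rows=[
    [[-2,4,0.5,0,0,0.2,0.5],[0,0,0,0,0,0,0.2],[0,0,0,0,0,0,0],[0,0,0,0,0,0,0],[0,0,0,0,0,0,0],[0,0,0,0,0,0,0]],
  ],
)

```text
time: 16.7
tool_pos: [0.5423, -0.1834, 0.0946]
ee_rot: [0.704, -0.703, 0.07, -0.072]
wrist_force: [1.4, 3.8, 3.4]
grip_width: 0.0091
```

carry_out(
  rows=[
    [[0,0,-2,0,0,0,0],[0,0,-2,0,0,0,0],[0,0,-2,0,0,0,0],[0,0,0,0,0,0,0]],
  ],
)

```text
time: 17.1
tool_pos: [0.5411, -0.1893, 0.0946]
ee_rot: [0.704, -0.703, 0.069, -0.072]
wrist_force: [1.6, 6.5, 4.3]
grip_width: 0.009
```

carry_out(
  rows=[
    [[0,0,-3,0,0,0,0],[0,0,-3,0,0,0,0],[0,0,0,0,0,0,0],[0,0,0,0,0,0,0]],
  ],
)

```text
time: 17.5
tool_pos: [0.54, -0.1948, 0.0945]
ee_rot: [0.704, -0.703, 0.069, -0.072]
wrist_force: [1.7, 6.7, 4.4]
grip_width: 0.0091
```

Run:
```python
from h import *
goal((.541,-.1823,.094),(.2,.98,0))
save('wrist','w15.png')
```

```text
pos [ 0.54   -0.1948  0.0945] axes x [ 0.9799 -0.1996  0.0041] y [ 0.0044  0.0008 -1.    ] z [0.1995 0.9799 0.0016] t 17.5 F [1.6811 6.7399 4.4116] w 0.009075796841814596
shift mm [-1.4719  0.553  12.4356]
turn deg [-0.0941  0.0239  0.2352] then shift [-1.4748  0.5386 12.4358]
turn deg [   0.3695 -179.9757    0.1479] then shift [  1.4748   0.5386 -12.4358]
```

View pics/w15.png

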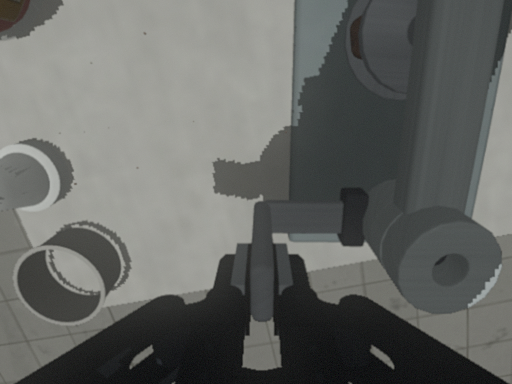

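carry_out(
  rows=[
    [[0,0,-1.5,0,0,0,0],[0,0,0,0,0,0,0],[-0.2,-3.3,0,0,0,-1,0],[-0.8,-6.6,0,0,0,-2,0],[-0.8,-6.6,0,0,0,-2,0],[0,0,0,0,0,0,0]],
  ],
)

```text
time: 18.15
tool_pos: [0.5372, -0.1955, 0.1113]
ee_rot: [-0.7, 0.706, -0.038, 0.104]
wrist_force: [5.2, 7.0, -2.0]
grip_width: 0.0089
```

Run:
```python
from h import *
goal((.541,-.1823,.094))
save('wrist','w16.png')
```

```text
pos [ 0.5372 -0.1955  0.1113] axes x [ 0.9757 -0.1985  0.093 ] y [ 0.0915 -0.0169 -0.9957] z [0.1992 0.98   0.0017] t 18.15 F [ 5.2362  7.0035 -2.0407] w 0.008934607076426258
shift mm [-0.5133 17.3611 13.633 ]
```

View pics/w16.png

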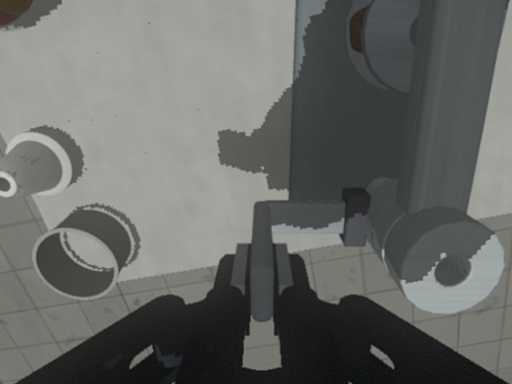

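carry_out(
  rows=[
    [[-0.8,-6.6,0,0,0,-2,0],[-0.8,-6.6,0,0,0,-2,0],[-0.8,-6.6,0,0,0,-2,0],[-0.8,-6.6,0,0,0,-2,0],[0,0,0,0,0,0,0]],
  ],
)

```text
time: 18.7
tool_pos: [0.5304, -0.1941, 0.1372]
ee_rot: [-0.691, 0.707, 0.012, 0.152]
wrist_force: [5.6, 7.4, -2.8]
grip_width: 0.0091
```

carry_out(
  rows=[
    [[-0.8,-6.6,0,0,0,-2,0],[-0.8,-6.6,0,0,0,-2,0],[-0.8,-6.6,0,0,0,-2,0],[-0.8,-6.6,0,0,0,-2,0],[-0.8,-6.6,0,0,0,-2,0],[0,0,0,0,0,0,0],[0,0,0,0,0,0,0],[0,0,0,0,0,0,0]],
  ],
)

```text
time: 19.5
tool_pos: [0.5175, -0.1916, 0.1669]
ee_rot: [-0.675, 0.703, 0.073, 0.211]
wrist_force: [6.4, 6.9, 0.4]
grip_width: 0.0091
```

Run:
```python
from h import *
goal((.541,-.1823,.094))
print(env.get_state()['qvel'])
save('wrist','w17.png');s=save('side','s17.png');save('top','t17.png')
cv2.imwrite('pics/s17z.png',cv2.resize(s[130:290,200:400,::-1],None,fx=4,fy=3.7,interpolation=cv2.INTER_CUBIC))
```

```text
pos [ 0.5175 -0.1916  0.1669] axes x [ 0.9002 -0.1832  0.3951] y [ 0.3875 -0.0771 -0.9186] z [0.1987 0.9801 0.0015] t 19.5 F [6.369  6.8571 0.3572] w 0.009091005319072733
shift mm [-9.381  75.3957 13.7064]
[ 0.0001  0.0031  0.0012  0.0001 -0.001   0.0006]
```

View pics/w17.png

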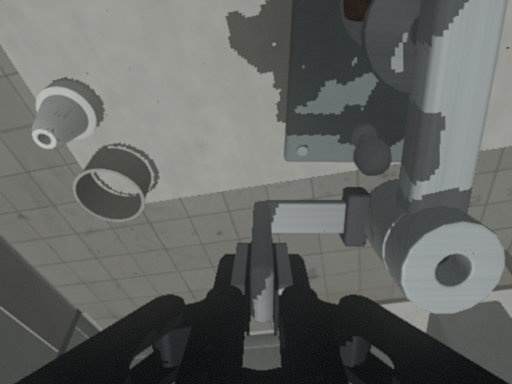

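View pics/s17z.png

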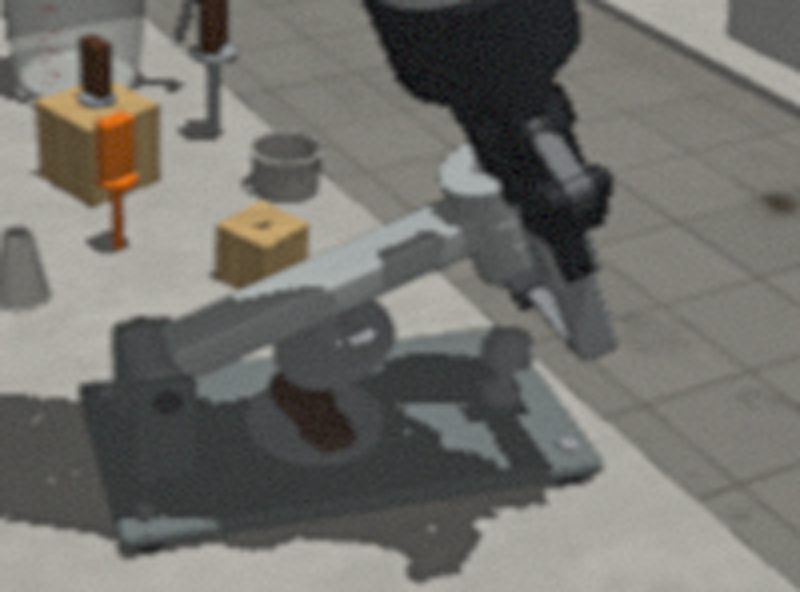

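View pics/t17.png

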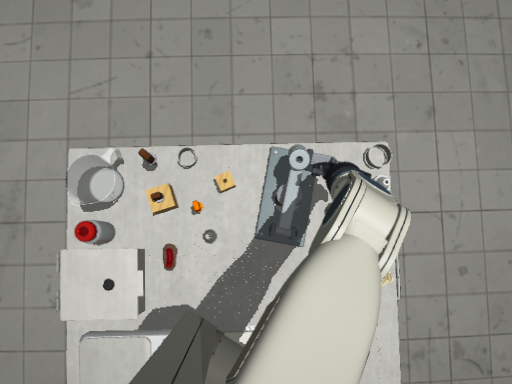

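carry_out(
  rows=[
    [[0,0,0,0,0,0,0],[0,0,0,0,0,0,0],[0,0,0,0,0,0,0]],
  ],
)

```text
time: 19.95
tool_pos: [0.5176, -0.1916, 0.1668]
ee_rot: [-0.675, 0.703, 0.073, 0.211]
wrist_force: [5.1, 8.5, 0.2]
grip_width: 0.0091
```

Run:
```python
from h import *
# mouth height by two views: wrist (451,270) and top (299,158)
print(tri(('w17.png',451,269),('top0.png' if 0 else 't17.png',299.5,158.5)))
goal((.5,-.19,.16))
env.sign_off()
```

```text
(array([ 0.5308, -0.1081,  0.1754]), np.float64(0.0005243062764535121))
pos [ 0.5176 -0.1916  0.1668] axes x [ 0.9003 -0.1831  0.3949] y [ 0.3873 -0.0769 -0.9187] z [0.1986 0.9801 0.0016] t 19.95 F [5.1439 8.543  0.2317] w 0.009124724031060398
shift mm [-18.8418  -0.6796  -1.9295]
the job is handed in; nothing more can be done
```

The press is open and I handed the job in at about 20 s; no verdict came back, so what follows is from my own checks.

**What I did:** I took the dark pin from the 60 mm stand and pressed the lock button to its hard stop. I put the pin back, pulled the latch tab about 13 mm, and swung the arm up 23° about its hinge. The gripper still holds the tab.

**Last checks:**
- **Arm height:** the bore mouth came out at 175 mm high from two views, against 178 mm expected. That puts the arm's origin about 75 mm up, at roughly 150 mm (131 mm is needed).
- **Hold:** the arm was still, the finger opening was 9 mm on the tab, and the wrist felt about 10 N, which fits the latch spring.
- **Lock button:** the wrist force jumped to 27 N at the stop, with the pin tip about 15 mm below the mouth, and the button looked deeper in its bore afterwards. I did not measure its travel directly.
- **Pin:** it stands upright in its stand in the last pictures.
- **Bystanders:** the nozzle, biscuit and ring cutter look unmoved, judged by eye only.

**Disagreements:** the cameras differed by 2 to 3 mm on the bore mouth and stand centre, and by more (about 7 mm) for the side view of the stand. The tab opening read 9 mm against its stated 10 mm.

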